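# Present the slide's frosted label to the microscope

### The arm

A 6-joint arm with a two-finger parallel gripper is mounted at the origin on the work surface. World frame = base frame: x ahead of the robot, y to its left, z up, the work surface at z = 0. Lengths are in m, angles in rad, forces in N, time in s.
With the tool pointing down it reaches from about 0.225 to 0.875 m from the base axis. Payload 3.4 kg.
Tool frame: the origin (TCP) lies midway between the tips of the shut fingers; the grasp point (between the pads) lies 19 mm behind it (arm.tcp_to_grasp is the distance from the TCP to the grasp point, in m); z points along the fingers, y is the line along which they close (so a half turn about z gives the same grasp; the last joint's range is limited). The gripper opens to 85 mm and grips with 20 to 120 N. Pads are 22 mm wide; open, the fingers measure 114 mm over their backs; the gripper's body (76 mm by 85 mm) begins 54 mm behind the grasp point. The pads swing forward as they close: fully open they stand 13 mm farther back than shut.
Start: joints at [-1.426, 0.276, 1.505, -0, 1.361, -0.121], TCP at [0.151, -0.555, 0.231] pointing down, gripper open.
Joint ranges: [-2.89, 2.89], [-0.75, 2.08], [0.22, 2.7], [-1.18, 4.32], [0.11, 2.71], [-2.7, 2.7]. Speed limits (rad/s): [2.57, 2.57, 3.14, 3.14, 3.14, 3.14].

### API

Orientations are given as a rotation vector (axis times angle).
In Python, from rig import arm gives the robot as it stands.
- The arm moves only by the tool jog_arm, never from a script. Its argument "plan" is a list of rows, each a list of 3 entries, a list of its own where there are three numbers: the turn, a rotation vector about the tool's x, y, z in rad, then the shift along the tool's x, y, z in units of 50 mm (1.0 is 50 mm), then the opening, from -1 (shut) to 1 (fully open). A call has exactly 10 rows; each row is the pose to reach, as a shift and turn from the pose commanded when the call began, along the tool's axes at that moment; what a row does not reach only later rows make up. A row lasts 1/10 s, in which the tool goes at most 50 mm and 8.59 degrees, less where a joint would pass 70% of its speed; a pose out of reach is approached as far as the arm can. A call with a gripper value outside its range is refused whole. The fingers move at their own pace and stop on an object; "force" is the grip in N (left out, the last holds). Time passes only in rows, so rows that repeat a pose let the fingers close, or fill a call up. It gives the time, the measured TCP pose, the force, the opening and the grip force at its end, in the units of the state.
- arm.state(): the state, without advancing time (a new reading comes with each control period).
- arm.camera(name): name is "scene" or "top"; returns a dict with "pixels" (420x560x3 uint8, red, green, blue), "range_z" (420x560 float32, m along the optical axis (not along the pixel's ray), 0 where there is no reading), "fx", "fy", "cx", "cy" (pixels), "extrinsics" (4x4, takes a point from world to camera coordinates). Camera axes: x right, y up, looking along -z (the intrinsics and any distortion apply to the point x, -y, -z); pixel columns grow to the right and rows downward; lengths in m; the calibration is good to about 2 mm. A picture is of the moment at which its call begins.
- arm.hand_in(): hands the job in; it is judged then, once.
Trained networks look in a picture, given as the dict that the camera call returned (one of the last four; its "shot" number tells which), for a name from the list of things; names that differ only in an ending like _2 or _b are one class to them, and where a whole thing is asked for, a point or a joint stands for the part that bears it (a point fixed in the world has none). Each returns a list of dicts, best first, with "confidence" (0 to 1); they miss things now and then, are a little off and sometimes report something else, mostly with a low value. They report only what shows in the picture. A call takes as long as a camera call. They do not tell look-alikes from the thing itself.
- arm.recognise(picture, target): "rect" ([left, top, right, bottom] as shares, 0 to 1, of the picture: columns of its width, rows of its height, round what is visible of it).
- arm.trace(picture, target): "mask" (420x560 bool, what is visible of it) and "rect" ([left, top, right, bottom] as shares, 0 to 1, of the picture: columns of its width, rows of its height, round what is visible of it).
- arm.landmark_of(picture, target): "location" ([column, row] as shares, 0 to 1, of the picture: columns of its width, rows of its height: a listed point, or the origin of a listed thing).
The state is a dict: "t": time; "joint_pos": joint angles; "dq": joint speeds; "effort": joint torques, N m; "ee_pos": TCP position; "orientation": TCP orientation; "force": force on the tool from outside, world axes, zero at the start; "torque": the same for the moment, N m; "grip_width": finger opening in m; "finger_force": force on a finger pad.
Only numpy, scipy, OpenCV 4.12 (cv2) and the standard library are available. Lean on these libraries where they do the work, as an engineer would, in place of code of your own. Each camera call takes 0.05 s, during which the arm holds its last target. There are 200 camera calls.

### The job

Two thick glass slides stand in the grey rack: take the one with the frosted end, known by the small notch cut from its upper corner, gripping it by the clear glass only and never touching the frosted part with the fingers. Hold its yellow label up to the leaning digital microscope: label in the middle of the lens's line of sight and as far from the lens as the red focus bead, label side up and squarely facing the lens (slide leaned back about 40 degrees), notched edge uppermost and long edges about level. Do not disturb the other slide or the things on the bench, do not bump the microscope, and finish while still holding the slide there, still and in the air.

Things in the scene. Friction and masses are not known exactly. Their poses are not given: they have to be found in the camera images.
- slide: Wanted slide: glass plate 100 long x 8 thick x 40 mm high, 75 g, standing on a long edge in the rack. White frosted from x = 22 to 50 mm, the rest clear; 8 x 8 mm notch in the upper corner at the frosted end. Origin: middle of lower edge; x along it to the frosted end, y out of the label face, z up to the notched edge. Facing the label, notched edge up, the notch is on the left.
- label (a point): Centre of the yellow label with black bars (22 x 20 mm) on the slide's +y face, frosted end: at x = 36, y = 4, z = 20 mm in the slide's frame.
- plain_slide: The other slide: same 100 x 8 x 40 mm size and clear greenish glass all along, no frosting, no label, no notch. Stands in the other slot; leave it. Origin: middle of its lower edge.
- rack: Grey plastic rack, 124 (x) x 130 (y) mm, fixed. Two slots along its x at y = -35 and +35 mm, 11 mm wide; either may hold the wanted slide, frosted end to the rack's +x. Slot floor 8 mm above the bench, slot walls up to 24 mm, so 24 mm of glass stands free above them. Origin: centre of its underside.
- scope_head: Leaning microscope head. Origin: the focus point in the air, 170 mm above the bench, where the label's centre belongs. z: line of sight from there to the lens, up and away from the robot, 50 degrees from vertical; y level, about to the robot's left; -x slopes up towards the robot. Presented slide: its y along this z, its z along this -x, its x (frosted end) along this -y.
- scope: Whole fixed microscope, white base, steel column; origin on the bench straight under the focus point. In its frame (x about away from the robot) the base covers x = 80 to 300, y = -100 to 100 mm, 18 mm high; column at x = 235 mm, 358 mm high.
- oil: Small amber bottle, 36 mm wide, 75 mm high, loose; leave. Origin: centre of its underside.
- dish: Clear shallow dish, 86 mm wide, 18 mm high, loose; leave. Origin: centre of its underside.
- driver: Screwdriver, 160 mm, lying loose; leave.
- lens_cap: Grey lens cap, 44 mm wide, 12 mm high, loose; leave.
- tweezers: Steel tweezers with a blue end, 125 mm, lying loose; leave.
- slide_box: Blue slide box, 90 x 120 x 45 mm, loose; leave. Origin: centre of its underside.
- lens (a point): Centre of the round lens front (34 mm across), 90 mm from the focus point along the head's z; the 48 mm barrel runs on behind it to 235 mm. A thin brass rod beside the line of sight ends in the red focus bead (10 mm).
- bead (a point): Centre of the red focus bead: at y = -42 mm in the head's frame, at the same distance from the lens as the focus point.
Not all that is in view belongs to the job. Of the things shaped like the rack, the grey one is meant.

How it is judged:
On the way:
1. the frosted slide is lifted clear of the rack in the fingers (height (world z) of slide above 0.035 m and contact force between slide and rack below 0.1 N and contact force between slide and the fingers above 1 N), for 0.2 s.
At the end, for the whole second after the job is handed in: The slide is held in the fingers, in the air, touching nothing else and still (under 30 mm/s), its label's centre within 22 mm of the focus point, label face up and within 0.3 rad of square to the lens's line of sight, notched edge uppermost (within 1.0 rad of straight up) (distance between label and scope_head below 0.022 m and angle between the y axis of slide and the z axis of scope_head, either way round below 0.3 rad and angle between slide's own y axis and vertical below 1.2 rad and angle between slide's own z axis and vertical below 1 rad and contact force between slide and the fingers above 1 N and contact force between slide and scope below 0.1 N and height (world z) of slide above 0.08 m and linear speed of slide below 0.03 m/s); the arm keeps its last pose, push and grip.
It fails at once if the fingers press the frosted end (contact force between the fingers and slide_c1 above 0.5 N or contact force between the fingers and slide_c2 above 0.5 N).
It fails at once if the other slide is disturbed (distance of plain_slide from where it was at the start of the episode above 0.015 m).
It fails at once if the microscope is bumped (contact force between any of the arm, the fingers, slide and scope above 4 N).
It fails at once if something on the bench is knocked away (distance of any of oil, dish, driver, lens_cap, tweezers, slide_box from where it was at the start of the episode above 0.03 m).
It also fails if it takes over 38 s, if anything falls off the work surface, if the arm or the gripper's body presses on something with over 40 N, if the wrist force passes 120 N, or if a joint passes its speed limit or range.

## Working session

There is one attempt and no reset: what is moved stays moved. The work goes in short steps, Python scripts to look and compute and a tool call to move; the robot and the scene stay as the last step left them, time stands still between calls to the robot, and variables do not carry over. Pictures are saved under pics/ and viewed, at most 10 in all, crops included, and the job is handed in when it is done.

Besides the shell and the picture viewer there is one more tool, called after "Call:" in YAML: its name, and indented under it one key for each argument. jog_arm: Moves the arm, as the interface text tells. Its arguments: {"type":"object","properties":{"plan":{"type":"array"},"force":{"type":"number"}},"required":["plan"]}

```bash
mkdir -p pics; ls; cat > h.py <<'E'
import numpy as np, cv2, pickle
from rig import arm
def grab(n):
    p=arm.camera(n); return p
def save(p,f,crop=None,s=1):
    im=p["pixels"][:,:,::-1]
    if crop: l,t,r,b=crop; im=im[t:b,l:r]
    cv2.imwrite("pics/"+f,cv2.resize(im,None,fx=s,fy=s,interpolation=cv2.INTER_CUBIC))
def ray(p,u,v):
    E=np.array(p["extrinsics"]); d=np.array([(u-p["cx"])/p["fx"],-(v-p["cy"])/p["fy"],-1.])
    R=E[:3,:3]; return -R.T@E[:3,3], R.T@d
def atz(p,u,v,z):
    o,d=ray(p,u,v); return o+d*(z-o[2])/d[2]
def atr(p,u,v):
    o,d=ray(p,u,v); return o+d*p["range_z"][int(round(v)),int(round(u))]
def proj(p,X):
    E=np.array(p["extrinsics"]); c=E[:3,:3]@np.array(X)+E[:3,3]
    return np.array([p["cx"]+p["fx"]*c[0]/-c[2],p["cy"]-p["fy"]*c[1]/-c[2]])
E
python3 - <<'E'
from h import *
for n in("top","scene"):
    p=grab(n); save(p,n+"0.png",s=1.4)
    print(n,[k for k in p if k not in("pixels","range_z","extrinsics")],p["fx"],p["cx"],np.round(p["extrinsics"],3).tolist())
    for t in ["slide","plain_slide","rack","label","bead","lens","scope_head","scope","oil","dish","slide_box"]:
        try:
            L=arm.landmark_of(p,t)
            for r in L[:3]:
                u,v=r["location"][0]*560,r["location"][1]*420
                u=min(max(u,0),559);v=min(max(v,0),419)
                print(t,round(r["confidence"],2),round(u,1),round(v,1),np.round(atr(p,u,v),3),np.round(atz(p,u,v,0),3))
        except Exception as e: print(t,e)
print(arm.state())
E
```

```text
pics
top ['fx', 'fy', 'cx', 'cy', 'shot'] 489.52013113422066 269.3217243675986 [[0.017, -1.0, -0.017, -0.101], [0.999, 0.016, 0.042, -0.44], [-0.042, -0.018, 0.999, -1.48], [0.0, 0.0, 0.0, 1.0]]
slide 0.52 301.2 189.3 [ 0.498 -0.19   0.011] [ 0.499 -0.19   0.   ]
plain_slide 0.52 331.7 138.4 [ 0.652 -0.279  0.024] [ 0.657 -0.281  0.   ]
plain_slide 0.43 310.9 208.2 [ 0.439 -0.217  0.051] [ 0.441 -0.22   0.   ]
rack 0.82 308.0 198.8 [ 0.469 -0.211  0.007] [ 0.47  -0.211  0.   ]
rack 0.77 343.1 290.3 [ 0.195 -0.319  0.012] [ 0.194 -0.321  0.   ]
rack 0.65 194.3 245.8 [0.321 0.132 0.013] [0.321 0.134 0.   ]
label 0.4 309.8 179.9 [ 0.523 -0.213  0.048] [ 0.528 -0.216  0.   ]
bead 0.66 196.8 172.8 [0.544 0.131 0.001] [0.545 0.131 0.   ]
lens 0.64 174.2 146.8 [0.584 0.15  0.245] [0.624 0.203 0.   ]
scope_head 0.54 309.2 181.9 [ 0.517 -0.211  0.044] [ 0.522 -0.214  0.   ]
oil 0.47 224.6 205.2 [0.443 0.035 0.076] [0.446 0.044 0.   ]
dish 0.85 272.9 136.6 [ 0.658 -0.101  0.008] [ 0.66  -0.101  0.   ]
slide_box 0.91 373.7 193.4 [ 0.486 -0.403  0.043] [ 0.489 -0.411  0.   ]
scene ['fx', 'fy', '
[... 1096 characters left out ...]
0.039] [ 0.487 -0.407  0.   ]
{'t': 1.2, 'joint_pos': array([-1.42602430e+00,  2.75878779e-01,  1.50490222e+00, -3.22808067e-05,
        1.36068869e+00, -1.21004661e-01]), 'dq': array([-0.00117501, -0.00081043, -0.00158271, -0.00067232,  0.00084441,
       -0.00011641]), 'effort': array([ 3.43356674e-03, -4.16667259e+01, -2.46100205e+01,  6.24292579e-05,
        1.89761622e-04,  4.99385536e-06]), 'ee_pos': array([ 0.15101453, -0.5548485 ,  0.23133924]), 'orientation': array([ 3.11377063e+00,  4.16247534e-01, -4.72915312e-05]), 'force': array([ 0.67158043, -1.15899485,  0.25729027]), 'torque': array([0.01070395, 0.00457745, 0.0012473 ]), 'finger_force': 0.0, 'grip_width': 0.08529993761689174}
```

View pictures.

View pics/top0.png

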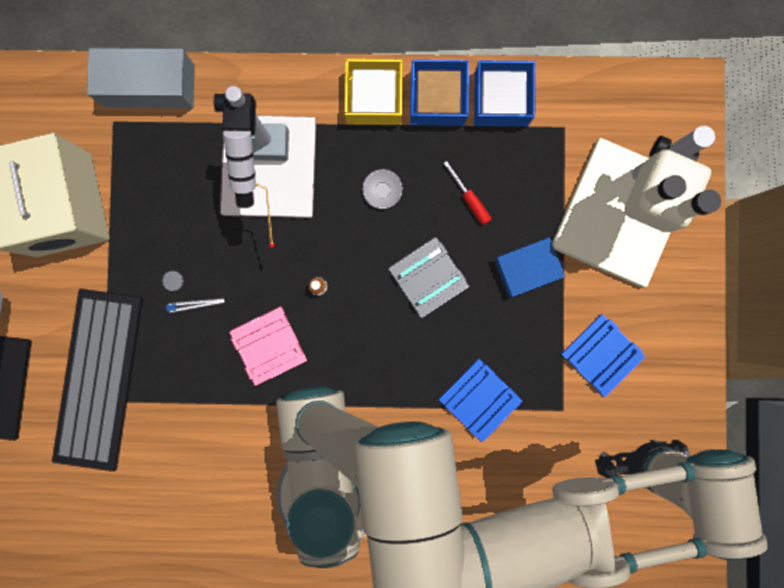

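View pics/scene0.png

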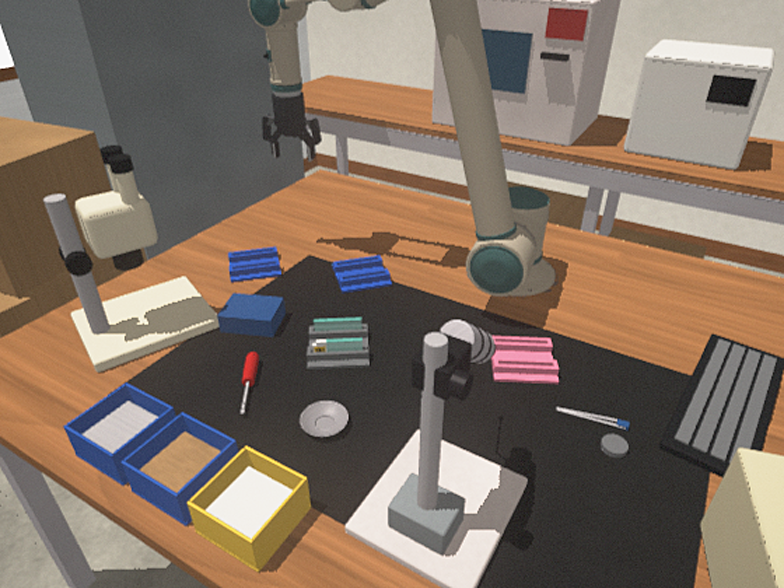

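```bash
cat > m.py <<'E'
from h import *
p=grab("top"); s=grab("scene")
a=cv2.resize(p["pixels"][165:232,270:342,::-1],(432,402),interpolation=cv2.INTER_CUBIC)
b=cv2.resize(s["pixels"][215:268,212:270,::-1],(350,320),interpolation=cv2.INTER_CUBIC)
c=np.zeros((402,790,3),np.uint8); c[:,:432]=a; c[:320,440:]=b; cv2.imwrite("pics/crop.png",c)
def rect(m,z):
    pts=np.argwhere(m)[:,::-1]
    W=np.array([atz(p,u,v,z)[:2] for u,v in pts])
    (cx,cy),(w,h),ang=cv2.minAreaRect((W*1000).astype(np.float32)); return np.round([cx,cy,w,h,ang],1)
for r in arm.trace(p,"rack")[:3]: 
    m=r["mask"]; print("rack",r["confidence"],rect(m,.02),m.sum(),np.round(p["range_z"][m].mean(),3))
hsv=cv2.cvtColor(p["pixels"],cv2.COLOR_RGB2HSV)
g=np.zeros((420,560),bool); g[165:232,270:342]=1
t=(g&(hsv[...,0]>70)&(hsv[...,0]<100)&(hsv[...,1]>50)).astype(np.uint8)
fr=(g&(hsv[...,1]<40)&(hsv[...,2]>195)).astype(np.uint8)
for nm,x in(("green",t),("white",fr)):
    n,l,st,ce=cv2.connectedComponentsWithStats(x)
    for i in range(1,n):
        if st[i,4]>8: print(nm,st[i].tolist(),np.round(ce[i],1),rect(l==i,.048))
red=np.zeros((420,560),bool); red[160:190,180:210]=1
m=red&(hsv[...,1]>170)&((hsv[...,0]<8)|(hsv[...,0]>172))&(hsv[...,2]>120)
q=np.argwhere(m).mean(0)[::-1]; print("bead",q,m.sum(),atz(p,*q,.17),p["range_z"][m])
# base
w=np.zeros((420,560),bool); w[75:160,150:235]=1
mw=w&(hsv[...,1]<30)&(hsv[...,2]>200); print("base",rect(mw,.018),mw.sum())
r=arm.landmark_of(p,"scope"); print(r)
for k in("bead","lens","scope_head"):
    for r in arm.landmark_of(s,k)[:2]: print(k,r["confidence"],np.array(r["location"])*[560,420])
# scope barrel points by depth
W=np.array([[*atr(p,u,v)] for v in range(60,160) for u in range(140,200) if p["range_z"][v,u]>0])
W=W[W[:,2]>.2]; np.save("barrel.npy",W); print(len(W),W.min(0),W.max(0))
E
python3 m.py
```

```text
rack 0.95 [ 210.8 -317.8  128.   124.9   45.8] 1779 1.464
rack 0.73 [ 471.9 -204.2  129.9  128.7   33.3] 1642 1.475
rack 0.66 [318.7 140.  129.8 127.1  26.8] 1714 1.479
green [286, 183, 21, 15, 81] [295.9 190. ] [ 492.3 -171.5    9.8   70.7   33.9]
green [298, 197, 31, 21, 119] [313.4 206.7] [ 442.9 -223.3    9.8  103.3   34.6]
white [306, 177, 9, 8, 38] [310.  180.4] [ 521.7 -213.2   11.5   28.    34.6]
bead [193.875 174.875] 8 [0.51996569 0.11062428 0.17      ] [1.3329549 1.3277546 1.3311535 1.3299576 1.330834  1.3286513 1.3269937
 1.3307571]
base [710.3 148.2 196.3 217.5  89.3] 2305
[]
lens 0.71 [226.912 248.388]
lens 0.63 [345.688 250.488]
scope_head 0.87 [354.592 254.982]
scope_head 0.7 [177.52 277.41]
1805 [0.55857026 0.1074836  0.20042398] [0.76934397 0.19165505 0.3630748 ]
```

View pics/crop.png

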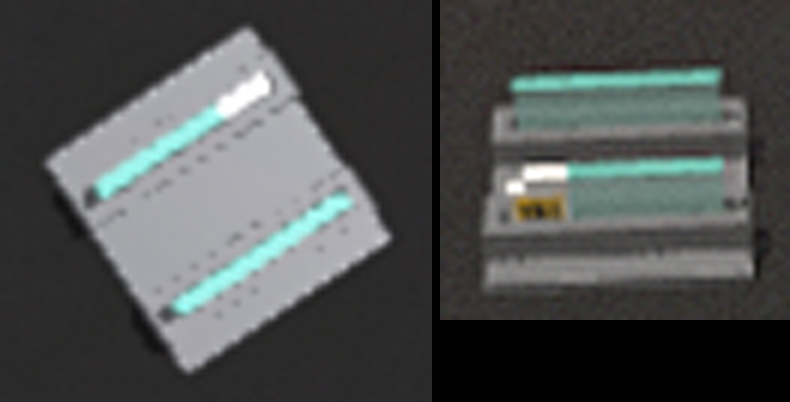

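```bash
cat > t.py <<'E'
import numpy as np
from scipy.spatial.transform import Rotation as R
from rig import arm
a=np.radians(-56); ax=np.array([np.cos(a),np.sin(a),0]); 
SL=np.column_stack([ax,np.cross([0,0,1],ax),[0,0,1]])
def tool(S): return S@np.diag([-1,1,-1])   # tool axes from slide axes
def jog(p,Rt,p0=None,R0=None):
    s=arm.state()
    if p0 is None: p0=s["ee_pos"]; R0=R.from_rotvec(s["orientation"]).as_matrix()
    print("turn",np.round(R.from_matrix(R0.T@Rt).as_rotvec(),4),"shift",np.round(R0.T@(np.array(p)-p0)/.05,3))
E
python3 - <<'E'
from t import *
s=arm.state(); print(s["t"],s["ee_pos"])
jog([.4947,-.1749,.12],tool(SL))
W=np.load("barrel.npy")
for lo,hi in((.2,.23),(.23,.26),(.26,.29),(.29,.32),(.32,.37)):
    m=(W[:,2]>lo)&(W[:,2]<hi); print(lo,m.sum(),np.round(np.median(W[m],0),3),np.round(W[m].min(0),3),np.round(W[m].max(0),3))
E
```

```text
1.55 [ 0.15101564 -0.55484855  0.23132248]
turn [ 0.0000e+00  1.0000e-04 -1.8985e+00] shift [ 8.628 -5.527  2.226]
0.2 32 [0.583 0.111 0.216] [0.559 0.107 0.2  ] [0.762 0.139 0.23 ]
0.23 164 [0.597 0.144 0.249] [0.58  0.107 0.231] [0.623 0.168 0.26 ]
0.26 260 [0.621 0.144 0.278] [0.599 0.125 0.26 ] [0.748 0.174 0.29 ]
0.29 488 [0.661 0.144 0.308] [0.621 0.123 0.29 ] [0.769 0.192 0.32 ]
0.32 861 [0.724 0.148 0.328] [0.658 0.123 0.32 ] [0.767 0.19  0.363]
```

Call:
jog_arm:
  plan:
    - [[0,0,-1.8985],[8.63,-5.53,2.23],-0.3]
    - [[0,0,-1.8985],[8.63,-5.53,2.23],-0.3]
    - [[0,0,-1.8985],[8.63,-5.53,2.23],-0.3]
    - [[0,0,-1.8985],[8.63,-5.53,2.23],-0.3]
    - [[0,0,-1.8985],[8.63,-5.53,2.23],-0.3]
    - [[0,0,-1.8985],[8.63,-5.53,2.23],-0.3]
    - [[0,0,-1.8985],[8.63,-5.53,2.23],-0.3]
    - [[0,0,-1.8985],[8.63,-5.53,2.23],-0.3]
    - [[0,0,-1.8985],[8.63,-5.53,2.23],-0.3]
    - [[0,0,-1.8985],[8.63,-5.53,2.23],-0.3]
  force: 40

```text
t: 2.55
ee_pos: [0.48, -0.1909, 0.1249]
orientation: [1.986, 2.433, -0.0]
force: [0.1, -0.1, -0.7]
grip_width: 0.0298
finger_force: 0.0
```

```bash
python3 - <<'E'
from t import *
s=arm.state(); print(s["t"],s["ee_pos"],s["joint_pos"],s["dq"],s["grip_width"])
jog([.4947,-.1749,.12],tool(SL))
E
```

```text
2.55 [ 0.48000754 -0.1909108   0.12489312] [-5.13118668e-01  2.73449182e-01  1.79388299e+00 -2.83423635e-04
  1.07321278e+00 -7.14252133e-01] [ 0.95044021  0.32338473 -0.16883296 -0.0047882  -0.1710652  -0.54092087] 0.029755354888636343
turn [ 0.0004  0.001  -0.3921] shift [0.255 0.352 0.098]
```

Call:
jog_arm:
  plan:
    - [[0,0,-0.398],[0,0,0],-0.3]
    - [[0,0,-0.398],[0,0,0],-0.3]
    - [[0,0,-0.398],[0,0,0],-0.3]
    - [[0,0,-0.398],[0,0,0],-0.3]
    - [[0,0,-0.398],[0,0,0],-0.3]
    - [[0,0,-0.398],[0,0,0],-0.3]
    - [[0,0,-0.398],[0,0,0],-0.3]
    - [[0,0,-0.398],[0,0,0],-0.3]
    - [[0,0,-0.398],[0,0,0],-0.3]
    - [[0,0,-0.398],[0,0,0],-0.3]

```text
t: 3.55
ee_pos: [0.4787, -0.1925, 0.125]
orientation: [1.476, 2.773, -0.0]
force: [0.5, 0.5, -0.1]
grip_width: 0.0302
finger_force: 0.0
```

```bash
python3 - <<'E'
from t import *
from h import *
s=arm.state(); print(s["t"],s["ee_pos"],s["orientation"])
jog([.4947,-.1749,.12],tool(SL)); jog([.4947,-.1749,.029],tool(SL))
p=grab("scene"); save(p,"s1.png",(170,150,310,270),4)
E
```

```text
3.55 [ 0.47867449 -0.19252088  0.12502019] [ 1.47582315e+00  2.77328042e+00 -1.43572130e-04]
turn [-0.      0.0001 -0.0007] shift [0.113 0.463 0.1  ]
turn [-0.      0.0001 -0.0007] shift [0.113 0.463 1.92 ]
```

View pics/s1.png

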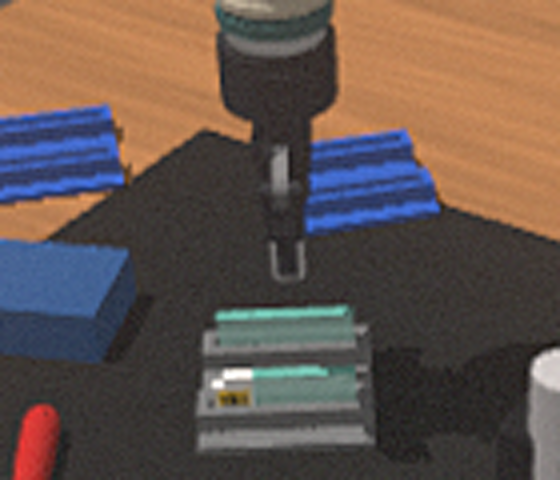

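Call:
jog_arm:
  plan:
    - [[0,0,0],[0.11,0.46,0],-0.3]
    - [[0,0,0],[0.11,0.46,0.1],-0.3]
    - [[0,0,0],[0.11,0.46,0.4],-0.3]
    - [[0,0,0],[0.11,0.46,0.8],-0.3]
    - [[0,0,0],[0.11,0.46,1.1],-0.3]
    - [[0,0,0],[0.11,0.46,1.4],-0.3]
    - [[0,0,0],[0.11,0.46,1.6],-0.3]
    - [[0,0,0],[0.11,0.46,1.75],-0.3]
    - [[0,0,0],[0.11,0.46,1.85],-0.3]
    - [[0,0,0],[0.11,0.46,1.91],-0.3]

```text
t: 4.6
ee_pos: [0.4948, -0.1752, 0.0293]
orientation: [1.475, 2.773, -0.0]
force: [0.4, -0.2, -0.2]
grip_width: 0.0301
finger_force: 0.0
```

```bash
python3 - <<'E'
from t import *
from h import *
p=grab("scene"); save(p,"s2.png",(200,200,290,275),7)
q=grab("top"); save(q,"t2.png",(265,160,345,225),8)
s=arm.state(); print(s["t"],s["ee_pos"],s["force"])
jog([.4947,-.1749,.029],tool(SL))
E
```

```text
4.7 [ 0.49472938 -0.17510303  0.02943595] [ 0.20137344 -0.06747534  0.53375661]
turn [-0.0001  0.0001 -0.0004] shift [0.004 0.002 0.009]
```

View pics/s2.png

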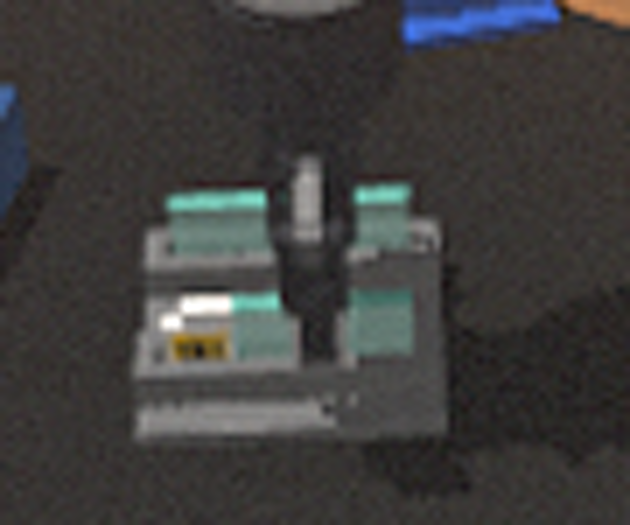

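Call:
jog_arm:
  plan:
    - [[0,0,0],[0,0,0],-0.6]
    - [[0,0,0],[0,0,0],-1]
    - [[0,0,0],[0,0,0],-1]
    - [[0,0,0],[0,0,0],-1]
    - [[0,0,0],[0,0,0],-1]
    - [[0,0,0],[0,0,0],-1]
    - [[0,0,0],[0,0,-0.1],-1]
    - [[0,0,0],[0,0,-0.3],-1]
    - [[0,0,0],[0,0,-0.6],-1]
    - [[0,0,0],[0,0,-1],-1]
  force: 40

```text
t: 5.7
ee_pos: [0.4938, -0.1746, 0.0796]
orientation: [-1.474, -2.771, 0.0]
force: [0.5, -0.1, -1.0]
grip_width: 0.007
finger_force: 41.0
```

```bash
cat >> t.py <<'E'
F=np.array([.520,.149,.170]); y0=np.radians(-0.6); c,s_=np.cos(np.radians(50)),np.sin(np.radians(50))
Hz=np.array([s_*np.cos(y0),s_*np.sin(y0),c]); Hy=np.array([-np.sin(y0),np.cos(y0),0]); Hx=np.cross(Hy,Hz)
SP=np.column_stack([-Hy,Hz,-Hx])
E
python3 - <<'E'
from t import *
P=F+SP@[-.046,-.004,.001]; print(P,tool(SP))
jog(P+[-.11,0,.03],tool(SP)); s=arm.state(); print(s["ee_pos"],s["dq"])
jog([.4938,-.1746,.17],tool(SL))
E
```

```text
[0.51677494 0.1950363  0.16819489] [[ 0.01047178  0.76600244  0.64275237]
 [ 0.99994517 -0.00802185 -0.00673113]
 [ 0.          0.64278761 -0.76604444]]
turn [-0.6784 -0.2122  0.5779] shift [ 7.108  2.685 -2.36 ]
[ 0.49380043 -0.17459751  0.07956695] [ 0.00164562 -0.2538544  -0.25711726  0.00151958  0.49004183 -0.00050973]
turn [-0.0013 -0.0022 -0.0005] shift [ 0.004 -0.002 -1.809]
```

Call:
jog_arm:
  plan:
    - [[0,0,0],[0,0,-0.6],-1]
    - [[0,0,0],[0,0,-1.3],-1]
    - [[0,0,0],[0,0,-2.0],-1]
    - [[0,0,0],[0.4,0.1,-2.4],-1]
    - [[0,0,0],[1.1,0.3,-2.4],-1]
    - [[0,0,0],[1.9,0.6,-2.4],-1]
    - [[-0.07,-0.02,0.06],[2.7,0.9,-2.4],-1]
    - [[-0.14,-0.04,0.12],[3.5,1.2,-2.4],-1]
    - [[-0.2,-0.06,0.17],[4.2,1.5,-2.4],-1]
    - [[-0.27,-0.08,0.23],[4.8,1.7,-2.4],-1]

```text
t: 6.7
ee_pos: [0.4303, 0.0731, 0.2]
orientation: [1.667, 2.407, 0.3]
force: [1.8, 0.8, -0.9]
grip_width: 0.0075
finger_force: 41.0
```

```bash
python3 - <<'E'
from t import *
P=F+SP@[-.046,-.004,.001]
jog(P+[-.11,0,.03],tool(SP)); s=arm.state(); print(s["t"],s["ee_pos"],s["joint_pos"],s["finger_force"])
E
```

```text
turn [-0.4045 -0.1306  0.3444] shift [2.45  0.406 0.036]
6.7 [0.43030469 0.07311515 0.20002611] [-0.0478526  -0.06335648  2.02244001  0.08439612  0.90770167 -0.44969404] 40.96306085586548
```

Call:
jog_arm:
  plan:
    - [[-0.07,-0.02,0.06],[0.6,0.1,0],-1]
    - [[-0.14,-0.05,0.12],[1.2,0.2,0],-1]
    - [[-0.22,-0.07,0.19],[1.7,0.3,0],-1]
    - [[-0.3,-0.1,0.26],[2.1,0.35,0],-1]
    - [[-0.36,-0.12,0.31],[2.35,0.4,0],-1]
    - [[-0.4,-0.13,0.34],[2.45,0.4,0],-1]
    - [[-0.4,-0.13,0.34],[2.45,0.4,0],-1]
    - [[-0.4,-0.13,0.34],[2.45,0.4,0],-1]
    - [[-0.4,-0.13,0.34],[2.45,0.4,0],-1]
    - [[-0.4,-0.13,0.34],[2.45,0.4,0],-1]

```text
t: 7.7
ee_pos: [0.4062, 0.193, 0.1992]
orientation: [1.821, 1.818, 0.648]
force: [1.2, 0.1, -0.9]
grip_width: 0.0071
finger_force: 41.0
```

```bash
python3 - <<'E'
from t import *
from h import *
P=F+SP@[-.046,-.004,.001]
jog(P,tool(SP)); s=arm.state(); print(s["t"],s["ee_pos"],s["joint_pos"],s["finger_force"])
p=grab("top"); q=grab("scene")
a=cv2.resize(p["pixels"][120:230,130:250,::-1],(436,400),interpolation=cv2.INTER_CUBIC)
b=cv2.resize(q["pixels"][120:260,290:420,::-1],(360,388),interpolation=cv2.INTER_CUBIC)
c=np.zeros((400,800,3),np.uint8); c[:,:436]=a; c[:388,440:]=b; cv2.imwrite("pics/pre.png",c)
R0=R.from_rotvec(s["orientation"]).as_matrix()
L=s["ee_pos"]+R0@np.diag([-1,1,-1])@[.046,.004,-.001]; print("label pred",L,proj(p,L),proj(q,L))
for n,k in(("top",p),("scene",q)):
    for r in arm.landmark_of(k,"label")[:2]: print(n,r["confidence"],np.array(r["location"])*[560,420])
E
```

```text
turn [-0.008  -0.0003  0.0087] shift [0.053 1.312 1.886]
7.7 [0.40615216 0.19295957 0.19916341] [ 0.57423168 -0.10421358  2.25983123 -0.78728766  0.51865788  1.1801813 ] 40.9802520275116
label pred [0.40970923 0.14695678 0.20118593] [177.24731261 214.79422757] [372.07943283 215.41672803]
top 0.57 [180.208 215.292]
scene 0.64 [369.376 213.108]
scene 0.34 [418.208 296.814]
```

View pics/pre.png

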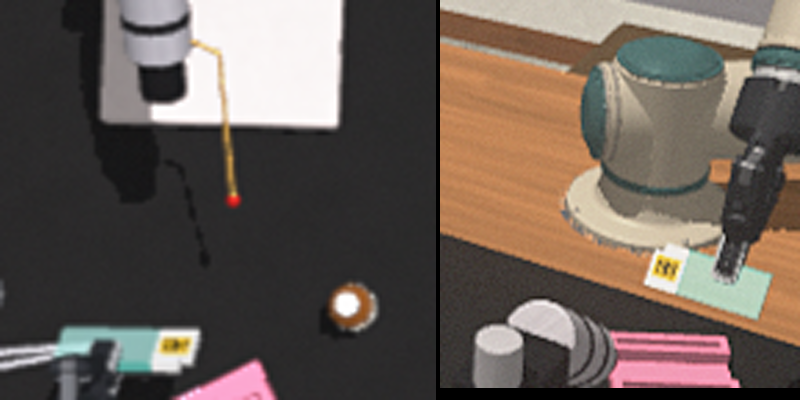

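Call:
jog_arm:
  plan:
    - [[0,0,0],[0.05,0.1,0.14],-1]
    - [[0,0,0],[0.08,0.25,0.36],-1]
    - [[0,0,0],[0.08,0.42,0.6],-1]
    - [[0,0,0],[0.08,0.6,0.86],-1]
    - [[0,0,0],[0.08,0.77,1.1],-1]
    - [[0,0,0],[0.08,0.93,1.33],-1]
    - [[0,0,0],[0.08,1.08,1.55],-1]
    - [[0,0,0],[0.08,1.2,1.72],-1]
    - [[-0.008,0,0.009],[0.08,1.28,1.84],-1]
    - [[-0.008,0,0.009],[0.08,1.31,1.89],-1]

```text
t: 8.9
ee_pos: [0.5179, 0.1964, 0.1675]
orientation: [1.826, 1.805, 0.658]
force: [0.6, 0.0, -1.1]
grip_width: 0.0072
finger_force: 41.0
```

```bash
python3 - <<'E'
from t import *
from h import *
P=F+SP@[-.046,-.004,.001]
jog(P,tool(SP)); s=arm.state(); print(s["t"],s["ee_pos"],s["joint_pos"],s["finger_force"],s["force"])
p=grab("top"); q=grab("scene")
a=cv2.resize(p["pixels"][120:230,130:250,::-1],(436,400),interpolation=cv2.INTER_CUBIC)
b=cv2.resize(q["pixels"][160:300,290:420,::-1],(360,388),interpolation=cv2.INTER_CUBIC)
c=np.zeros((400,800,3),np.uint8); c[:,:436]=a; c[:388,440:]=b; cv2.imwrite("pics/end.png",c)
print(proj(p,F),proj(q,F))
hsv=cv2.cvtColor(p["pixels"],cv2.COLOR_RGB2HSV); m=np.zeros((420,560),bool); m[155:190,160:192]=1
m&=(hsv[...,1]>120)&(hsv[...,0]>18)&(hsv[...,0]<35); w=np.argwhere(m)
x=w.mean(0)[::-1]; print("label px",x,len(w),atr(p,*x),[np.round(arm.landmark_of(k,"label")[0]["location"]*np.array([560,420]),1) for k in(p,q)])
E
```

```text
turn [ 0.0002 -0.0002 -0.0011] shift [-0.028 -0.007 -0.025]
8.9 [0.5178744  0.19640936 0.16746284] [ 0.4096931   0.08899951  2.18141217 -0.90005502  0.34113837  1.20179345] 40.96978962421417 [ 0.55444928  0.03109669 -1.07283626]
[179.84333307 174.65408349] [354.48425418 250.95901171]
label px [180.30434783 173.2173913 ] 23 [0.52437369 0.14862032 0.16611982] [array([180.5, 172.9]), array([352.7, 252. ])]
```

View pics/end.png

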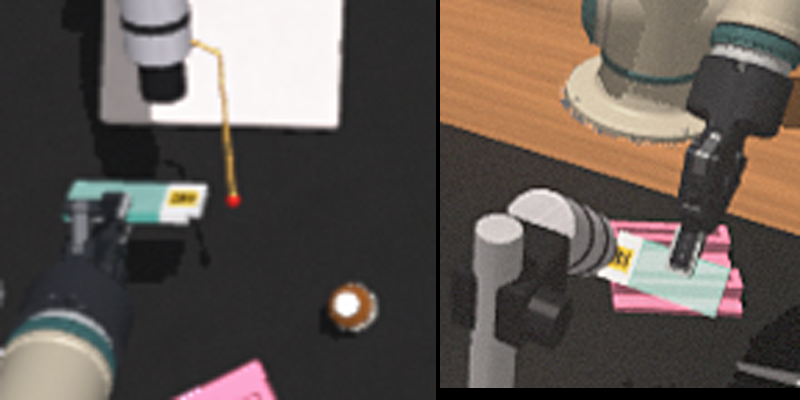

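Call:
jog_arm:
  plan:
    - [[0,0,0],[0,0,0],-1]
    - [[0,0,0],[0,0,-0.05],-1]
    - [[0,0,0],[0,0,-0.06],-1]
    - [[0,0,0],[0,0,-0.06],-1]
    - [[0,0,0],[0,0,-0.06],-1]
    - [[0,0,0],[0,0,-0.06],-1]
    - [[0,0,0],[0,0,-0.06],-1]
    - [[0,0,0],[0,0,-0.06],-1]
    - [[0,0,0],[0,0,-0.06],-1]
    - [[0,0,0],[0,0,-0.06],-1]

```text
t: 10.1
ee_pos: [0.5153, 0.1965, 0.1702]
orientation: [1.826, 1.805, 0.659]
force: [-0.7, -0.6, -0.4]
grip_width: 0.0072
finger_force: 41.0
```

```bash
python3 -c "
from rig import arm
s=arm.state(); print(s['ee_pos'],s['dq'],s['finger_force']); print(arm.hand_in())"
```

```text
[0.51531515 0.19653327 0.17023931] [ 0.00015559 -0.0004319   0.00019339 -0.00131477  0.00069733  0.00154805] 40.969417691230774
the job is handed in; nothing more can be done
None
```

The frosted slide is held still in the air by its clear glass, with its label about 3 mm from my estimate of the focus point and square to the lens; I handed the job in at about 10 s, and no verdict came back.

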